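# Hold the budgie feeder's spring arm open with the target stick

### The job

Pull the red-ended wooden stick straight up out of its blue holder on the turntable and, with the lower part of the stick, push the feeder's orange spring arm round (anticlockwise seen from above) until it comes up against its stop, so that the clear cover is swung off the treat cup. Do not touch the orange arm with the gripper, do not force it hard against the stop, and leave the other things where they stand. Finish while still gripping the stick, clear of the table, and holding the arm against its stop with it: do not let go or let the arm spring back.

Things in the scene. Friction and masses are not known exactly. Their poses are not given: they have to be found in the camera images.
- stick_mid (a point): Centre of the loose wooden target stick: square section 14 x 14 mm, 170 mm long, about 30 g, red at its top end. Own z runs along the stick towards the red end, x and y square to its flat sides. It starts upright in the blue holder, its lower 54 mm inside and 116 mm showing, about 1 mm of play. Grip it some 40 to 50 mm above its centre, from above.
- stick_foot (a point): Centre of the stick's lower end, 85 mm below its centre; same axes as the stick.
- holder_mouth (a point): Centre of the mouth of the blue square holder (46 x 46 mm outside, 60 mm tall), fixed on the white turntable. The turntable is a disc 340 mm across with its top 30 mm above the table, turning stiffly; the mouth is 90 mm above the table.
- feeder: Treat feeder fixed to the table. Origin on the table surface under the vertical pivot of the orange arm. Grey hanger plate 160 x 170 mm, 12 mm thick, its centre 20 mm towards own x and 30 mm towards own -y; black pivot body 44 mm across on it up to 76 mm; steel bolt and brass spring up to 120 mm; two steel stop pins, 8 mm thick and 96 mm tall, 45 mm from the pivot axis, one on either side of the arm's swing; treat cup 60 mm across, 70 mm tall, under the clear cover.
- cage_arm (a joint): Angle of the orange cage arm about its vertical pivot, anticlockwise from above: 0 = at rest (cover over the cup), 1.1 rad = at the stop. At angle q the arm points from the pivot in direction (2.18 + q) rad, anticlockwise from the feeder's own x. A spring drives it back to 0 from anywhere: at the push spot it takes about 1.5 N to start it and 2.7 N to hold it at the stop. The stop is rigid; a push of over 40 N would damage the feeder.
- push_spot (a point): Where to push: the middle of the pushing face of the orange arm, 95 mm from the pivot axis, 85 mm above the table; moves with the arm. Own x points outward along the arm, own -y straight out of the face to the side where the stick must be (push along +y). The arm is a level bar 14 mm wide, 16 mm tall (77 to 93 mm above the table), reaching 122 mm from the pivot; on the pushing side a lip at 114 to 122 mm, standing 11 mm out, keeps the stick from sliding off.
- jar: Closed amber glass treat jar, 72 mm across, 100 mm tall, on the turntable; leave alone. Origin at the centre of its underside.
- bowl: Green silicone bowl, 100 mm across, 42 mm tall, on the turntable; leave alone. Origin at the centre of its underside.
- perch: Wooden T perch, 90 mm tall, 114 mm wide, on the turntable; leave alone. Origin at the centre of its underside.
- scoop: Steel scoop lying on the table, 150 mm long, 48 mm across; leave alone. Origin on the table under its middle, own x towards the bowl of the scoop.
- seed_tin: Green seed tin, 80 mm across, 120 mm tall, at the left of the table; leave alone. Origin at the centre of its underside.

How it is judged (in metres and radians):
On the way, in this order (a step that is already met when the one before it is completed fails the run):
1. the stick is gripped and drawn clear above the holder while the arm is still at rest (height (world z) of stick_foot above 0.098 m and contact force between the fingers and stick above 2 N and value of joint cage_arm below 0.1 rad), for 0.1 s.
2. the gripped stick is pushing the orange arm round, past half way (value of joint cage_arm above 0.55 rad and contact force between stick and cage_arm above 0.5 N and contact force between the fingers and stick above 2 N), for 0.1 s.
At the end, for the whole second after the job is handed in: The orange arm is within 0.07 rad of its stop (angle above 1.03 rad) and is kept there through the last second by the stick, which presses it with more than 0.6 N, is gripped with more than 2 N, leans less than 0.6 rad and has its foot more than 16 mm above the table (value of joint cage_arm above 1.03 rad and contact force between stick and cage_arm above 0.6 N and contact force between the fingers and stick above 2 N and height (world z) of stick_foot above 0.016 m and angle between stick_mid's own z axis and vertical below 0.6 rad); the arm keeps its last pose, push and grip.
It fails at once if the gripper touches the orange arm (contact force between any of the fingers, the arm and cage_arm above 0.5 N).
It fails at once if the arm is forced: pushed with more than 40 N (contact force between stick and cage_arm above 40 N).
It fails at once if the jar, bowl, perch, scoop or tin is moved by more than 30 mm (distance of any of jar, bowl, perch, scoop, seed_tin from where it was at the start of the episode above 0.03 m).
It also fails if it takes over 48 s, if anything falls off the work surface, if the arm or the gripper's body presses on something with over 40 N, if the wrist force passes 120 N, or if a joint passes its speed limit or range.

### The arm

A 7-joint arm with a two-finger parallel gripper is mounted at the origin on the work surface. World frame = base frame: x ahead of the robot, y to its left, z up, the work surface at z = 0. Lengths are in m, angles in degrees, forces in N, time in s.
With the tool pointing down it reaches from about 0.35 to 0.775 m from the base axis. Payload 3.1 kg.
Tool frame: the origin (TCP) lies between the finger pads; the fingertips stand 14 mm ahead of it and the grasp point (between the pads) lies 5 mm behind it (arm.tip_extent is the distance from the TCP to the fingertips, in m); z points along the fingers, x is the direction in which the jaws open and shut, and the axes are right-handed (so a half turn about z gives the same grasp; the last joint's range is limited). The gripper opens to 85 mm and grips with 20 to 120 N. Pads are 22 mm wide; open, the fingers measure 114 mm over their backs; the gripper's body (76 mm by 85 mm) begins 54 mm behind the grasp point. The pads swing forward as they close: fully open they stand 13 mm farther back than shut.
Start: joints at [66.251, 17.813, 0.802, 86.603, -0.252, 75.585, -1.558], TCP at [0.2, -0.512, 0.245] pointing down, gripper open.
Joint ranges: [-154.91, 154.91], [-16.99, 109.72], [-72.82, 74.43], [7.12, 147.25], [-82.49, 262.49], [11.32, 116.49], [-174.64, 174.64]. Speed limits (degrees/s): [159.86, 159.86, 180, 180, 180, 180, 180].

### API

Orientations are given as [roll, pitch, yaw] about the fixed x, y, z axes, in that order (R = Rz(yaw) Ry(pitch) Rx(roll)).
In Python, from bench import arm, cams gives the robot as it stands.
- The arm moves only by the tool play_rows, never from a script. Its argument "rows" is a list of rows, each a list of 7 numbers: the shift along the world's x, y, z scaled (see below), then the turn, a rotation vector about the world's x, y, z scaled (see below), then the opening, from 0 (shut) to 1 (fully open). A call has exactly 10 rows; each row is the pose to reach, as a shift and turn from the pose measured when the call began, turning the shorter way round; what a row does not reach only later rows make up. The controller multiplies each number of a shift by 80 mm and each number of a turn by 2 pi rad. A row lasts 1/8 s, in which the tool goes at most 62.5 mm and 10.7 degrees, less where a joint would pass 70% of its speed; a pose out of reach is approached as far as the arm can. A call with a number of a shift or a turn outside -1 to 1 is refused whole. A call with a gripper value outside its range is refused whole. The fingers move at their own pace and stop on an object; "force" is the grip in N (left out, the last holds). Time passes only in rows, so rows that repeat a pose let the fingers close, or fill a call up. It gives the time, the measured TCP pose, the force and the opening at its end, in the units of the state.
- arm.state(): the state, without advancing time (a new reading comes with each control period).
- cams.get_image(name): name is "scene" or "top"; returns the picture (420x560x3 uint8, red, green, blue); there is no depth.
- cams.camera_model(name): a dict with "fx", "fy", "cx", "cy" (pixels), "R" (3x3) and "t" (3): a world point X has camera coordinates R X + t. Camera axes: x right, y down, z forward; pixel columns grow to the right and rows downward; lengths in m; the calibration is good to about 2 mm. A picture is of the moment at which its call begins. camera_model takes no time and is no camera call.
- arm.job_done(): hands the job in, once; it reports no verdict.
The state is a dict: "clock": time; "joint_positions": joint angles; "qd": joint speeds; "tau": joint torques, N m; "eef_pos": TCP position; "eef_rot": TCP orientation; "force": force on the tool from outside, world axes, zero at the start; "moment": the same for the moment, N m; "grip_width": opening from 0.0 (shut) to 1.0 (fully open).
Only numpy, scipy, OpenCV 4.12 (cv2) and the standard library are available. Lean on these libraries where they do the work, as an engineer would, in place of code of your own. Each camera call takes 0.05 s, during which the arm holds its last target. There are 200 camera calls.

## Working session

There is one attempt and no reset: what is moved stays moved. The work goes in short steps, Python scripts to look and compute and a tool call to move; the robot and the scene stay as the last step left them, time stands still between calls to the robot, and variables do not carry over. Pictures are saved under pics/ and viewed, about 8 in all and at most 12, crops included, and the job is handed in when it is done.

Besides the shell and the picture viewer there is one more tool, called in YAML: its name, and indented under it one key for each argument. play_rows: Moves the arm, as the interface text tells. Shifts and turns lie within -1 to 1; 1 stands for 80 mm of shift or 2 pi rad of turn. Its arguments: {"type":"object","properties":{"rows":{"type":"array"},"force":{"type":"number"}},"required":["rows"]}

```bash
mkdir -p pics; ls; python3 - <<'E'
from bench import arm, cams
import cv2
for n in("scene","top"):
    im=cams.get_image(n); cv2.imwrite(f"pics/{n}0.png",im[:,:,::-1])
    print(n,cams.camera_model(n))
print(arm.state())
E
```

```text
pics
scene {'fx': 468.79749481917423, 'fy': 468.79749481917423, 'cx': 279.8259514272182, 'cy': 207.10862756035843, 'R': array([[-0.58026637,  0.81438596,  0.00815173],
       [ 0.666972  ,  0.4809273 , -0.5690846 ],
       [-0.4673749 , -0.32478368, -0.82223857]]), 't': array([ 0.2681989 , -0.29213217,  1.67039828])}
top {'fx': 434.73177686430785, 'fy': 434.73177686430785, 'cx': 277.2403461060548, 'cy': 207.3681796135522, 'R': array([[ 0.02601017, -0.99939353, -0.02315245],
       [-0.99818672, -0.02470717, -0.05488923],
       [ 0.05428391,  0.02453815, -0.99822399]]), 't': array([0.02149547, 0.51533757, 1.3644128 ])}
{'clock': 0.1, 'joint_positions': array([66.25155094, 17.85838548,  0.80114773, 86.68243206, -0.25451066,
       75.58498537, -1.5604576 ]), 'qd': array([ 0.0494593 ,  0.03637174, -0.02371954, -0.24206972,  0.04927941,
        0.08815061, -0.01411699]), 'tau': array([ 5.91874614e-04, -3.80855799e+01,  1.46359093e-01, -2.31240320e+01,
        1.22381654e-02,  8.04926298e-03, -3.56497743e-06]), 'eef_pos': array([ 0.20012209, -0.51162828,  0.24430777]), 'eef_rot': array([ 1.79997305e+02,  1.24004041e-01, -6.86384544e+01]), 'force': array([-0.40574472, -0.200937  , -0.21201578]), 'moment': array([-0.03274482,  0.0369518 , -0.0211486 ]), 'grip_width': 1.0013507783257243}
```

View pics/scene0.png

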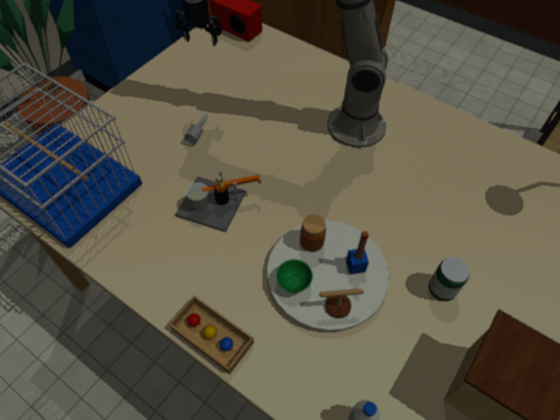

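View pics/top0.png

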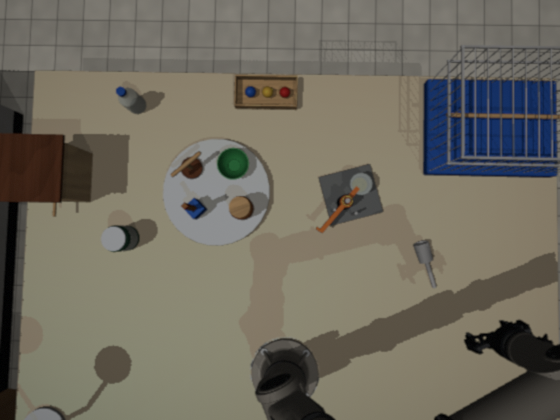

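The scene view shows the stick (red end at about 364,234), the holder (357,262) and the feeder (220,190). In the top view the holder is at (195,208), the feeder pivot at (347,201) and the arm tip at (320,232). I'll zoom in on both next.

```bash
python3 - <<'E'
import cv2,numpy as np
s=cv2.imread("pics/scene0.png");t=cv2.imread("pics/top0.png")
def c(im,x,y,w,h): return cv2.resize(im[y:y+h,x:x+w],(400,300),interpolation=cv2.INTER_CUBIC)
o=np.vstack([np.hstack([c(t,305,155,96,72) if 0 else c(t,300,160,96,72),c(t,160,170,96,72)]),np.hstack([c(s,170,160,96,72),c(s,310,215,96,72)])])
cv2.imwrite("pics/crop0.png",np.clip(o*1.5,0,255).astype(np.uint8))
E
```

```text
(no output)
```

View pics/crop0.png

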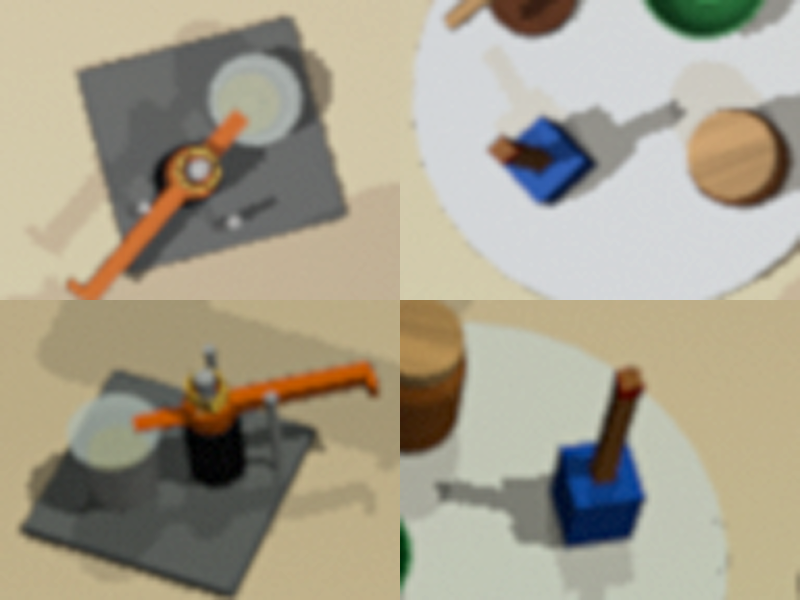

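The crops show the lip and pushing face on the left of the arm in the top view, so the push swings the arm tip down and to the right there. Next I'll compute positions.

```bash
cat > h.py <<'E'
import cv2,numpy as np
from bench import arm,cams
M={n:cams.camera_model(n) for n in("scene","top")}
def ray(n,p):
    m=M[n];p=np.atleast_2d(p).astype(float)
    d=np.c_[(p[:,0]-m['cx'])/m['fx'],(p[:,1]-m['cy'])/m['fy'],np.ones(len(p))]@m['R']
    return -m['R'].T@m['t'],d
def onz(n,p,z):
    c,d=ray(n,p);return c+d*((z-c[2])/d[:,2])[:,None]
def tri(p1,p2):
    c1,d1=ray("scene",p1);c2,d2=ray("top",p2)
    A=np.vstack([np.eye(3)-np.outer(d[0],d[0])/(d[0]@d[0]) for d in(d1,d2)])
    b=np.r_[A[:3]@c1,A[3:]@c2];return np.linalg.lstsq(A,b,rcond=None)[0]
E
python3 - <<'E'
from h import *
np.set_printoptions(precision=4,suppress=True)
t=cv2.imread("pics/top0.png");s=cv2.imread("pics/scene0.png")
print("stick top tri",tri([364.9,233.8],[184.7,206]),"z",onz("top",[184.7,206],.206),onz("scene",[364.9,233.8],.206))
print("bolt",tri([170+207/4.1667,160+77/4.1667],[347.5,200.8]),onz("top",[347.5,200.8],.12))
k=4.1667
for a in [[145,117],[195,162],[148,205],[100,160]]: print("holder",onz("top",[160+a[0]/k,170+a[1]/k],.09))
for a in [[155,145],[202,145],[240,195],[165,200]]: print("holder scene",onz("scene",[310+a[0]/k,215+a[1]/k],.09))
for n,im in(("top",t),("scene",s)):
    h=cv2.cvtColor(im,cv2.COLOR_BGR2HSV)
    m=cv2.inRange(h,(5,170,110),(16,255,255))
    nb,l,st,_=cv2.connectedComponentsWithStats(m);
    x0,y0,x1,y1=(300,160,396,240) if n=="top" else (170,160,266,232)
    ys,xs=np.nonzero(m[y0:y1,x0:x1]);P=onz(n,np.c_[xs+x0,ys+y0],.09)[:,:2]
    piv=onz("top",[347.5,200.8],.12)[0,:2]
    r=np.linalg.norm(P-piv,axis=1)
    away=(P-piv)@np.array([-.75,.66])>0
    Q=P[(r>.04)&(r<.105)&away]
    vx,vy,x,y=cv2.fitLine(Q.astype(np.float32),cv2.DIST_HUBER,0,.01,.01).ravel()
    d=np.array([vx,vy]);d*=np.sign(d@np.array([-.75,.66]))
    off=(piv-[x,y])@np.array([-d[1],d[0]])
    print(n,len(Q),"arm dir",np.degrees(np.arctan2(d[1],d[0])),"pivot offset",off,"rmax",r[away].max())
k=4.1667
c=[onz("top",[300+a/k,160+b/k],.012)[0] for a,b in((77,72),(293,15),(348,212),(135,280))]
print("plate",np.array(c),np.mean(c,0))
e=(c[0]-c[3])+(c[1]-c[2]);print("feeder x deg",np.degrees(np.arctan2(e[1],e[0])))
E
```

```text
stick top tri [0.5013 0.2869 0.1986] z [[0.5017 0.2839 0.206 ]] [[0.505  0.2894 0.206 ]]
bolt [ 0.5323 -0.1717  0.1143] [[ 0.5332 -0.1727  0.12  ]]
holder [[0.5324 0.2819 0.09  ]]
holder [[0.5007 0.2445 0.09  ]]
holder [[0.4688 0.2774 0.09  ]]
holder [[0.5005 0.3135 0.09  ]]
holder scene [[0.5052 0.2552 0.09  ]]
holder scene [[0.4872 0.2802 0.09  ]]
holder scene [[0.505  0.3185 0.09  ]]
holder scene [[0.5363 0.2812 0.09  ]]
top 75 arm dir 140.31331 pivot offset 0.0002517128751587016 rmax 0.11775927686480733
scene 61 arm dir 139.96518 pivot offset -0.00019624638715085705 rmax 0.12074281773400085
plate [[ 0.6139 -0.0941  0.012 ]
 [ 0.6614 -0.2576  0.012 ]
 [ 0.512  -0.3013  0.012 ]
 [ 0.4563 -0.1413  0.012 ]] [ 0.5609 -0.1986  0.012 ]
feeder x deg 16.482403552321767
```

```bash
python3 - <<'E'
from h import *
np.set_printoptions(precision=4,suppress=True)
for n,(x0,y0,x1,y1) in (("top",(160,180,230,230)),("scene",(335,240,375,280))):
    im=cv2.imread(f"pics/{n}0.png");h=cv2.cvtColor(im,cv2.COLOR_BGR2HSV)[y0:y1,x0:x1]
    m=cv2.inRange(h,(105,150,40),(125,255,255));v=h[...,2][m>0]
    th=cv2.threshold(v,0,255,cv2.THRESH_OTSU)[0] 
    mm=m if n=="top" else cv2.inRange(h,(105,150,th),(125,255,255))
    ys,xs=np.nonzero(mm);P=onz(n,np.c_[xs+x0,ys+y0],.09)[:,:2]
    for z in (.09,):print(n,len(xs),th,cv2.minAreaRect((P*1000).astype(np.float32)))
E
```

```text
top 172 85.0 ((501.7266540527344, 280.9707946777344), (47.258872985839844, 44.588417053222656), 46.79279708862305)
scene 130 70.0 ((505.8524475097656, 289.11865234375), (42.947784423828125, 43.348228454589844), 43.583656311035156)
```

play_rows:
  rows:
    - [0.2,0.2,0.02,0,0,0.006,1]
    - [0.4,0.4,0.05,0,0,0.012,1]
    - [0.6,0.6,0.1,0,0,0.018,1]
    - [0.8,0.8,0.1,0,0,0.024,1]
    - [1,1,0.12,0,0,0.03,1]
    - [1,1,0.12,0,0,0.033,1]
    - [1,1,0.12,0,0,0.033,1]
    - [1,1,0.12,0,0,0.033,1]
    - [1,1,0.12,0,0,0.033,1]
    - [1,1,0.12,0,0,0.033,1]

```text
clock: 1.35
eef_pos: [0.2797, -0.432, 0.2538]
eef_rot: [180.0, 0.1, -56.8]
force: [0.7, 0.2, -0.9]
grip_width: 1.001
```

play_rows:
  rows:
    - [0.08,0.1,0,0,0,0.003,1]
    - [0.16,0.2,0,0,0,0.007,1]
    - [0.24,0.3,0,0,0,0.01,1]
    - [0.32,0.4,0,0,0,0.013,1]
    - [0.4,0.5,0,0,0,0.017,1]
    - [0.48,0.6,0,0,0,0.02,1]
    - [0.56,0.7,0,0,0,0.023,1]
    - [0.64,0.8,0,0,0,0.027,1]
    - [0.72,0.9,0,0,0,0.03,1]
    - [0.8,1,0,0,0,0.033,1]

```text
clock: 2.6
eef_pos: [0.3441, -0.3515, 0.2538]
eef_rot: [180.0, 0.1, -44.9]
force: [-0.2, -0.5, -0.4]
grip_width: 0.999
```

play_rows:
  rows:
    - [0.05,0.1,0,0,0,0.003,1]
    - [0.1,0.2,0,0,0,0.007,1]
    - [0.15,0.3,0,0,0,0.01,1]
    - [0.2,0.4,0,0,0,0.013,1]
    - [0.25,0.5,0,0,0,0.017,1]
    - [0.3,0.6,0,0,0,0.02,1]
    - [0.35,0.7,0,0,0,0.023,1]
    - [0.4,0.8,0,0,0,0.027,1]
    - [0.45,0.9,0,0,0,0.03,1]
    - [0.5,1,0,0,0,0.033,1]

```text
clock: 3.85
eef_pos: [0.3844, -0.2709, 0.2538]
eef_rot: [180.0, 0.1, -32.9]
force: [-1.0, 0.7, 0.7]
grip_width: 0.995
```

play_rows:
  rows:
    - [0.03,0.1,0,0,0,0.003,1]
    - [0.06,0.2,0,0,0,0.007,1]
    - [0.09,0.3,0,0,0,0.01,1]
    - [0.12,0.4,0,0,0,0.013,1]
    - [0.15,0.5,0,0,0,0.017,1]
    - [0.18,0.6,0,0,0,0.02,1]
    - [0.21,0.7,0,0,0,0.023,1]
    - [0.24,0.8,0,0,0,0.027,1]
    - [0.27,0.9,0,0,0,0.03,1]
    - [0.3,1,0,0,0,0.033,1]

```text
clock: 5.1
eef_pos: [0.4085, -0.1904, 0.2538]
eef_rot: [180.0, 0.1, -21.0]
force: [-0.8, -0.0, -0.5]
grip_width: 1.003
```

play_rows:
  rows:
    - [0.03,0.1,0,0,0,0.003,1]
    - [0.06,0.2,0,0,0,0.007,1]
    - [0.09,0.3,0,0,0,0.01,1]
    - [0.12,0.4,0,0,0,0.013,1]
    - [0.15,0.5,0,0,0,0.017,1]
    - [0.18,0.6,0,0,0,0.02,1]
    - [0.21,0.7,0,0,0,0.023,1]
    - [0.24,0.8,0,0,0,0.027,1]
    - [0.27,0.9,0,0,0,0.03,1]
    - [0.3,1,0,0,0,0.033,1]

```text
clock: 6.35
eef_pos: [0.4327, -0.1098, 0.2538]
eef_rot: [180.0, 0.1, -9.0]
force: [-0.1, -0.4, -0.2]
grip_width: 0.997
```

play_rows:
  rows:
    - [0.03,0.1,0,0,0,0.003,1]
    - [0.06,0.2,0,0,0,0.007,1]
    - [0.09,0.3,0,0,0,0.01,1]
    - [0.12,0.4,0,0,0,0.013,1]
    - [0.15,0.5,0,0,0,0.017,1]
    - [0.18,0.6,0,0,0,0.02,1]
    - [0.21,0.7,0,0,0,0.023,1]
    - [0.24,0.8,0,0,0,0.027,1]
    - [0.27,0.9,0,0,0,0.03,1]
    - [0.3,1,0,0,0,0.033,1]

```text
clock: 7.6
eef_pos: [0.4569, -0.0293, 0.2538]
eef_rot: [180.0, 0.1, 2.9]
force: [-0.2, -0.3, -0.2]
grip_width: 0.999
```

play_rows:
  rows:
    - [0.03,0.1,0,0,0,0.003,1]
    - [0.06,0.2,0,0,0,0.007,1]
    - [0.09,0.3,0,0,0,0.01,1]
    - [0.12,0.4,0,0,0,0.013,1]
    - [0.15,0.5,0,0,0,0.017,1]
    - [0.18,0.6,0,0,0,0.02,1]
    - [0.21,0.7,0,0,0,0.023,1]
    - [0.24,0.8,0,0,0,0.027,1]
    - [0.27,0.9,0,0,0,0.03,1]
    - [0.3,1,0,0,0,0.033,1]

```text
clock: 8.85
eef_pos: [0.481, 0.0512, 0.2538]
eef_rot: [180.0, 0.1, 14.9]
force: [0.4, -0.2, 0.1]
grip_width: 0.998
```

play_rows:
  rows:
    - [0.03,0.1,0,0,0,0.003,1]
    - [0.06,0.2,0,0,0,0.007,1]
    - [0.09,0.3,0,0,0,0.01,1]
    - [0.12,0.4,0,0,0,0.013,1]
    - [0.15,0.5,0,0,0,0.017,1]
    - [0.18,0.6,0,0,0,0.02,1]
    - [0.21,0.7,0,0,0,0.023,1]
    - [0.24,0.8,0,0,0,0.027,1]
    - [0.27,0.9,0,0,0,0.03,1]
    - [0.3,1,0,0,0,0.033,1]

```text
clock: 10.1
eef_pos: [0.5052, 0.1317, 0.2538]
eef_rot: [180.0, 0.1, 26.8]
force: [0.2, 0.3, -0.3]
grip_width: 0.997
```

play_rows:
  rows:
    - [0,0.1,0,0,0,0.003,1]
    - [0,0.2,0,0,0,0.006,1]
    - [0,0.3,0,0,0,0.009,1]
    - [0,0.4,0,0,0,0.012,1]
    - [0,0.5,0,0,0,0.015,1]
    - [0,0.6,0,0,0,0.018,1]
    - [0,0.7,0,0,0,0.021,1]
    - [0,0.8,0,0,0,0.024,1]
    - [0,0.9,0,0,0,0.026,1]
    - [-0.01,1,0,0,0,0.028,1]

```text
clock: 11.35
eef_pos: [0.5044, 0.2122, 0.2538]
eef_rot: [180.0, 0.1, 37.0]
force: [1.0, -0.1, -0.3]
grip_width: 1.0
```

play_rows:
  rows:
    - [0,0.1,0,0,0,0.003,1]
    - [0,0.2,0,0,0,0.006,1]
    - [-0.01,0.3,0,0,0,0.009,1]
    - [-0.01,0.4,0,0,0,0.012,1]
    - [-0.01,0.55,0,0,0,0.015,1]
    - [-0.02,0.7,0,0,0,0.02,1]
    - [-0.02,0.85,0,0,0,0.028,1]
    - [-0.02,0.92,0,0,0,0.028,1]
    - [-0.02,0.92,-0.1,0,0,0.028,1]
    - [-0.02,0.92,-0.2,0,0,0.028,1]

```text
clock: 12.6
eef_pos: [0.5029, 0.2851, 0.237]
eef_rot: [180.0, 0.2, 47.0]
force: [-0.4, 0.5, 0.4]
grip_width: 1.001
```

```bash
python3 - <<'E'
from h import *
print(arm.state()['eef_pos'],arm.state()['eef_rot'],arm.state()['joint_positions'])
a=cams.get_image("scene")[:,:,::-1];b=cams.get_image("top")[:,:,::-1]
f=lambda im,x,y:cv2.resize(im[y:y+90,x:x+120],(400,300),interpolation=cv2.INTER_CUBIC)
cv2.imwrite("pics/g1.png",np.clip(1.5*np.hstack([f(a,305,180),f(b,140,160)]),0,255).astype(np.uint8))
E
```

```text
[0.50293267 0.28513674 0.23696468] [1.79964888e+02 1.77852387e-01 4.69976377e+01] [ -1.91067967  27.34837081 -43.73217372  81.38994888  18.93206702
  78.91878534   0.90002195]
```

View pics/g1.png

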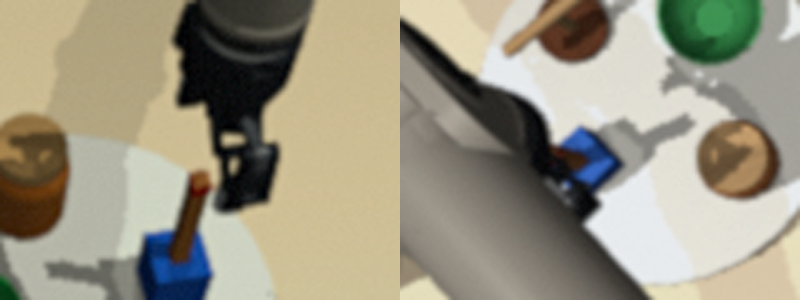

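```bash
python3 - <<'E'
from h import *
def pr(n,X):
    m=M[n];c=m['R']@X+m['t'];return np.array([m['fx']*c[0]/c[2]+m['cx'],m['fy']*c[1]/c[2]+m['cy']])
T=np.array([.5029,.2851,.237]);u=np.array([np.cos(.8203),np.sin(.8203),0])
for w in(-1,0,1):
    X=T+w*.045*u
    for n,o in(("scene",(305,180)),("top",(140,160))): print(w,n,((pr(n,X)-o)*400/120).round())
X=np.array([.503,.285,.206]);print((pr("scene",X)-(305,180))*400/120,(pr("top",X)-(140,160))*400/120)
E
```

```text
-1 scene [185. 103.]
-1 top [178. 189.]
0 scene [203. 152.]
0 top [138. 150.]
1 scene [222. 204.]
1 top [ 99. 110.]
[195.8982067  174.51382766] [147.72409171 151.70062053]
```

```bash
python3 - <<'E'
from h import *
def pr(n,X):
    m=M[n];c=m['R']@X+m['t'];return np.array([m['fx']*c[0]/c[2]+m['cx'],m['fy']*c[1]/c[2]+m['cy']])
T=np.array([.5029,.2851,.237]);a=.8203;u=np.array([np.cos(a),np.sin(a),0]);v=np.array([-u[1],u[0],0])
out=[]
for n,(x,y) in(("scene",(340,190)),("top",(165,180))):
    im=cams.get_image(n)[y:y+56,x:x+56,::-1]
    g=cv2.resize(np.clip(255*(im/255.)**.45,0,255).astype(np.uint8),(400,400),interpolation=cv2.INTER_CUBIC)
    for w in(-.0425,.0425):
        q=[((pr(n,T+w*u+s*v+[0,0,z])-(x,y)+.5)*400/56).astype(int) for s,z in((-.011,0),(.011,0),(.011,.022),(-.011,.022))]
        cv2.polylines(g,[np.array(q)],True,(0,255,0))
    out.append(g)
cv2.imwrite("pics/g2.png",np.hstack(out))
E
```

```text
(no output)
```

View pics/g2.png

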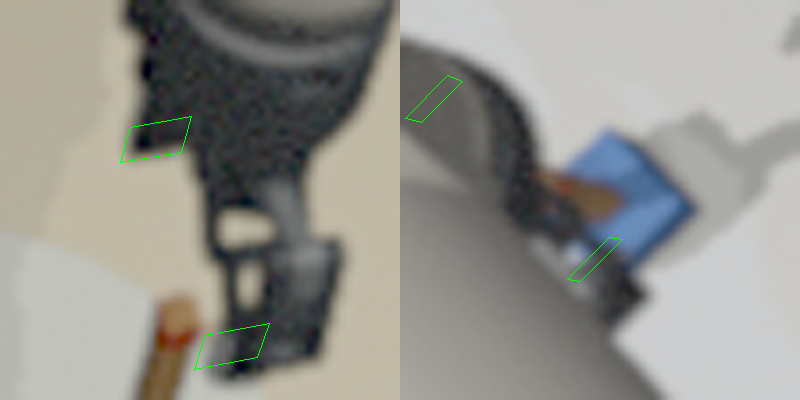

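The fingers straddle the stick: the far finger sits on its predicted position and the near one is close to it. I'll descend and grip.

play_rows:
  rows:
    - [0,0,-0.2,0,0,0,1]
    - [0,0,-0.4,0,0,0,1]
    - [0,0,-0.6,0,0,0,1]
    - [0,0,-0.8,0,0,0,1]
    - [0,0,-0.95,0,0,0,1]
    - [0,0,-0.95,0,0,0,0.7]
    - [0,0,-0.95,0,0,0,0.4]
    - [0,0,-0.95,0,0,0,0]
    - [0,0,-0.95,0,0,0,0]
    - [0,0,-0.95,0,0,0,0]
  force: 80

```text
clock: 14.05
eef_pos: [0.5034, 0.2857, 0.1621]
eef_rot: [180.0, 0.1, 47.0]
force: [1.4, 0.6, 1.5]
grip_width: 0.156
```

```bash
python3 - <<'E'
from bench import arm
s=arm.state();print({k:s[k] for k in("clock","eef_pos","eef_rot","force","moment","grip_width")})
E
```

```text
{'clock': 14.05, 'eef_pos': array([0.5033875 , 0.28567988, 0.16207991]), 'eef_rot': array([1.79967133e+02, 6.64353374e-02, 4.69917748e+01]), 'force': array([1.38244589, 0.6268184 , 1.5499705 ]), 'moment': array([ 0.17672375, -0.1356754 , -0.01011536]), 'grip_width': 0.15594840137676305}
```

play_rows:
  rows:
    - [0,0,0.1,0,0,0,0]
    - [0,0,0.2,0,0,0,0]
    - [0,0,0.3,0,0,0,0]
    - [0,0,0.4,0,0,0,0]
    - [0,0,0.5,0,0,0,0]
    - [0,0,0.6,0,0,0,0]
    - [0,0,0.7,0,0,0,0]
    - [0,0,0.8,0,0,0,0]
    - [0,0,0.9,0,0,0,0]
    - [0,0,1,0,0,0,0]

```text
clock: 15.3
eef_pos: [0.5034, 0.2856, 0.2426]
eef_rot: [180.0, 0.1, 47.0]
force: [-0.7, -0.7, -0.5]
grip_width: 0.15
```

play_rows:
  rows:
    - [0,0,0.1,0,0,0,0]
    - [0,0,0.2,0,0,0,0]
    - [0,0,0.3,0,0,0,0]
    - [0,0,0.4,0,0,0,0]
    - [0,-0.1,0.5,0,0,0,0]
    - [0,-0.25,0.6,0,0,0,0]
    - [0,-0.4,0.6,0,0,0,0]
    - [0,-0.6,0.6,0,0,0,0]
    - [0,-0.8,0.6,0,0,0,0]
    - [0,-1,0.6,0,0,0,0]

```text
clock: 16.55
eef_pos: [0.5033, 0.204, 0.2903]
eef_rot: [180.0, 0.1, 46.9]
force: [0.3, -0.5, -0.0]
grip_width: 0.152
```

```bash
python3 - <<'E'
from h import *
print(arm.state()['eef_pos'],arm.state()['grip_width'])
out=[]
for n,(x,y,w) in(("scene",(170,110,200)),("top",(160,120,230))):
    im=cams.get_image(n)[y:y+w*3//4,x:x+w,::-1]
    out.append(cv2.resize(np.clip(255*(im/255.)**.6,0,255).astype(np.uint8),(400,300),interpolation=cv2.INTER_CUBIC))
cv2.imwrite("pics/l1.png",np.hstack(out))
E
```

```text
[0.50333629 0.20401795 0.29033134] 0.1520646750408095
```

View pics/l1.png

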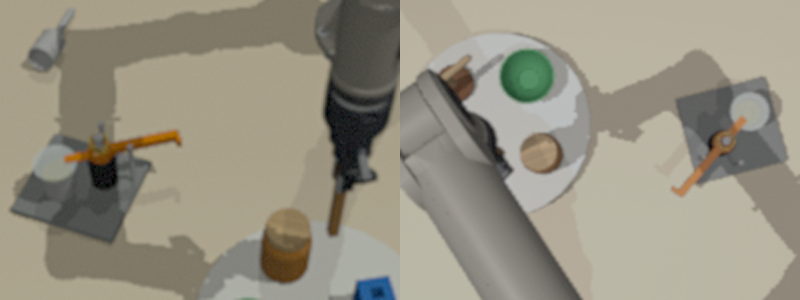

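Stick gripped and clear of the holder, with the foot at about 0.164 m. I'll carry it over to the feeder.

play_rows:
  rows:
    - [0,-0.1,0,0,0,0,0]
    - [0,-0.2,0,0,0,0,0]
    - [0,-0.3,0,0,0,0,0]
    - [0,-0.4,0,0,0,0,0]
    - [0,-0.5,0,0,0,0,0]
    - [0,-0.6,0,0,0,0,0]
    - [0,-0.7,0,0,0,0,0]
    - [0,-0.8,0,0,0,0,0]
    - [0,-0.9,0,0,0,0,0]
    - [0,-1,0,0,0,0,0]

```text
clock: 17.9
eef_pos: [0.5041, 0.1219, 0.2904]
eef_rot: [179.9, 0.2, 46.7]
force: [-0.4, 0.0, -0.6]
grip_width: 0.152
```

play_rows:
  rows:
    - [0,-0.1,0,0,0,0,0]
    - [0,-0.2,0,0,0,0,0]
    - [0,-0.3,0,0,0,0,0]
    - [0,-0.4,0,0,0,0,0]
    - [0,-0.5,0,0,0,0,0]
    - [0,-0.6,0,0,0,0,0]
    - [0,-0.7,0,0,0,0.001,0]
    - [0,-0.8,0,0,0,0.002,0]
    - [0,-0.9,0,0,0,0.003,0]
    - [0,-1,0,0,0,0.004,0]

```text
clock: 19.15
eef_pos: [0.5041, 0.0414, 0.2904]
eef_rot: [179.9, 0.2, 48.2]
force: [-0.1, -0.3, -0.6]
grip_width: 0.154
```

play_rows:
  rows:
    - [0,-0.1,-0.05,0,0,0,0]
    - [0,-0.2,-0.1,0,0,0,0]
    - [0,-0.3,-0.15,0,0,0,0]
    - [0,-0.4,-0.2,0,0,0,0]
    - [0,-0.5,-0.25,0,0,0,0]
    - [0,-0.6,-0.3,0,0,0.001,0]
    - [0,-0.7,-0.35,0,0,0.002,0]
    - [0,-0.8,-0.4,0,0,0.003,0]
    - [0,-0.9,-0.45,0,0,0.004,0]
    - [0,-1,-0.5,0,0,0.005,0]

```text
clock: 20.4
eef_pos: [0.5041, -0.0392, 0.2501]
eef_rot: [179.9, 0.2, 50.0]
force: [1.1, -0.2, 0.6]
grip_width: 0.154
```

play_rows:
  rows:
    - [-0.05,-0.1,-0.1,0,0,0,0]
    - [-0.1,-0.2,-0.2,0,0,0,0]
    - [-0.15,-0.3,-0.3,0,0,0,0]
    - [-0.2,-0.44,-0.4,0,0,0,0]
    - [-0.2,-0.44,-0.5,0,0,0,0]
    - [-0.2,-0.44,-0.6,0,0,0,0]
    - [-0.2,-0.44,-0.7,0,0,0,0]
    - [-0.2,-0.44,-0.8,0,0,0,0]
    - [-0.2,-0.44,-0.86,0,0,0,0]
    - [-0.2,-0.44,-0.86,0,0,0,0]

```text
clock: 21.65
eef_pos: [0.4879, -0.0743, 0.1809]
eef_rot: [179.9, 0.2, 50.0]
force: [-0.3, 0.1, -0.3]
grip_width: 0.152
```

```bash
python3 - <<'E'
from h import *
s=arm.state();print(s['eef_pos'],s['eef_rot'],s['grip_width'],s['force'],s['joint_positions'])
out=[]
for n,(x,y,w) in(("scene",(190,130,100)),("top",(290,150,110))):
    im=cams.get_image(n)[y:y+w*3//4,x:x+w,::-1]
    out.append(cv2.resize(np.clip(255*(im/255.)**.5,0,255).astype(np.uint8),(400,300),interpolation=cv2.INTER_CUBIC))
cv2.imwrite("pics/p1.png",np.hstack(out))
E
```

```text
[ 0.48789854 -0.07427737  0.18090541] [1.79913545e+02 1.73964891e-01 5.00361855e+01] 0.15225003864549574 [-0.31560421  0.07135609 -0.31776007] [ 37.27180776  17.87779176 -38.11134822  99.91885013  12.14336264
  66.3647754   45.62623602]
```

View pics/p1.png

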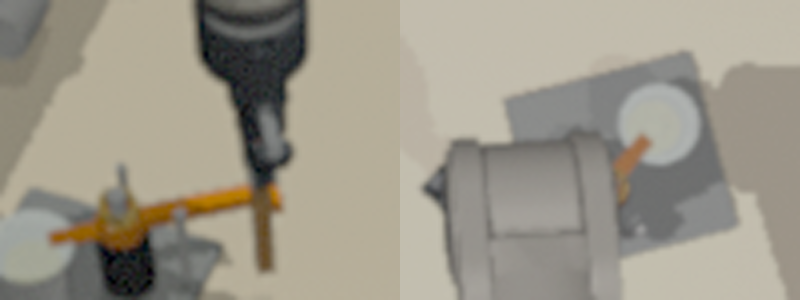

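```bash
python3 - <<'E'
from h import *
print("foot",onz("scene",[190+265/4,130+268/4],.055))
P=np.array([.533,-.172])
T=arm.state()['eef_pos'][:2]
for q in(0,8,16,24,32,40,48,56,60,63,66):
    a=np.radians(140.2+q);u=np.array([np.cos(a),np.sin(a)]);v=np.array([-u[1],u[0]])
    C=P+.095*u-.014*v;print(q,C.round(4),((C-T)/.08).round(3),round(q/360,4))
E
```

```text
foot [[ 0.48890982 -0.0691537   0.055     ]]
0 [ 0.469  -0.1004] [-0.242 -0.326] 0.0
8 [ 0.4596 -0.11  ] [-0.359 -0.446] 0.0222
16 [ 0.4517 -0.1209] [-0.458 -0.582] 0.0444
24 [ 0.4454 -0.1327] [-0.537 -0.729] 0.0667
32 [ 0.4408 -0.1452] [-0.595 -0.886] 0.0889
40 [ 0.438  -0.1583] [-0.63 -1.05] 0.1111
48 [ 0.437  -0.1717] [-0.642 -1.217] 0.1333
56 [ 0.4379 -0.1851] [-0.631 -1.384] 0.1556
60 [ 0.439  -0.1917] [-0.617 -1.467] 0.1667
63 [ 0.4402 -0.1966] [-0.602 -1.528] 0.175
66 [ 0.4416 -0.2014] [-0.585 -1.588] 0.1833
```

The foot measures within about 5 mm of where it should be, so I'll push along the arc, turning with the arm.

play_rows:
  rows:
    - [-0.08,-0.11,0,0,0,0,0]
    - [-0.16,-0.22,0,0,0,0,0]
    - [-0.24,-0.33,0,0,0,0,0]
    - [-0.3,-0.39,0,0,0,0.011,0]
    - [-0.36,-0.45,0,0,0,0.022,0]
    - [-0.41,-0.51,0,0,0,0.033,0]
    - [-0.46,-0.58,0,0,0,0.044,0]
    - [-0.5,-0.655,0,0,0,0.056,0]
    - [-0.54,-0.73,0,0,0,0.067,0]
    - [-0.595,-0.886,0,0,0,0.089,0]

```text
clock: 23.0
eef_pos: [0.441, -0.1442, 0.1818]
eef_rot: [179.8, 0.0, 82.4]
force: [0.9, 2.4, -0.5]
grip_width: 0.152
```

```bash
python3 - <<'E'
from h import *
s=arm.state();print(s['eef_pos'],s['eef_rot'],s['grip_width'],s['force'],s['joint_positions'])
T=s['eef_pos'][:2];P=np.array([.533,-.172])
for q in(36,40,44,48,52,56,60,63,66):
    a=np.radians(140.2+q);u=np.array([np.cos(a),np.sin(a)]);v=np.array([-u[1],u[0]])
    C=P+.095*u-.014*v;print(q,((C-T)/.08).round(3),round((50.2+q-s['eef_rot'][2])/360,4))
out=[]
for n,(x,y,w) in(("scene",(170,130,120)),("top",(290,150,110))):
    im=cams.get_image(n)[y:y+w*3//4,x:x+w,::-1]
    out.append(cv2.resize(np.clip(255*(im/255.)**.5,0,255).astype(np.uint8),(400,300),interpolation=cv2.INTER_CUBIC))
cv2.imwrite("pics/p2.png",np.hstack(out))
E
```

```text
[ 0.44103784 -0.14424896  0.18182232] [1.79767084e+02 2.80163488e-02 8.23664673e+01] 0.15201981227577047 [ 0.86680926  2.39209407 -0.50849535] [ 51.56575189  14.58580369 -42.06268426 104.15553035  10.74111446
  65.06231955  88.26863016]
36 [-0.024 -0.094] 0.0106
40 [-0.039 -0.176] 0.0218
44 [-0.048 -0.259] 0.0329
48 [-0.051 -0.343] 0.044
52 [-0.048 -0.427] 0.0551
56 [-0.04 -0.51] 0.0662
60 [-0.025 -0.593] 0.0773
63 [-0.011 -0.654] 0.0856
66 [ 0.007 -0.714] 0.094
```

View pics/p2.png

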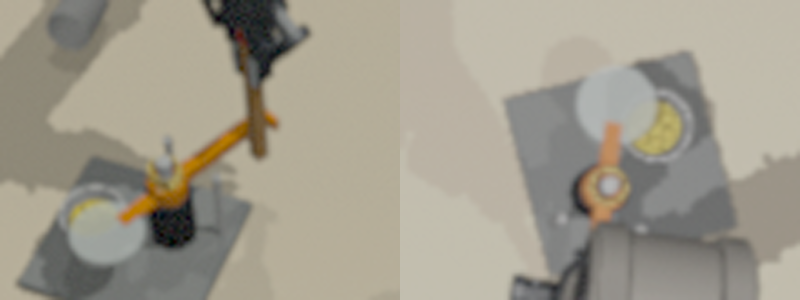

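The stick is on the push face, the arm has swung roughly 30°, and the cover is moving off the cup. I'll carry on to 60°.

play_rows:
  rows:
    - [-0.024,-0.094,0,0,0,0.011,0]
    - [-0.039,-0.176,0,0,0,0.022,0]
    - [-0.048,-0.26,0,0,0,0.033,0]
    - [-0.051,-0.343,0,0,0,0.044,0]
    - [-0.048,-0.427,0,0,0,0.055,0]
    - [-0.044,-0.47,0,0,0,0.061,0]
    - [-0.04,-0.51,0,0,0,0.066,0]
    - [-0.033,-0.55,0,0,0,0.072,0]
    - [-0.025,-0.593,0,0,0,0.077,0]
    - [-0.025,-0.593,0,0,0,0.077,0]

```text
clock: 24.35
eef_pos: [0.4385, -0.1935, 0.1816]
eef_rot: [179.8, 0.1, 109.6]
force: [-0.1, 2.5, 0.1]
grip_width: 0.15
```

```bash
cat > chk.py <<'E'
from h import *
s=arm.state();print(s['eef_pos'],s['eef_rot'],s['grip_width'],s['force'],s['moment'])
P=np.array([.533,-.172]);im=cams.get_image("scene");y0,x0=140,150
h=cv2.cvtColor(im[:,:,::-1].copy(),cv2.COLOR_BGR2HSV)[y0:y0+90,x0:x0+120]
ys,xs=np.nonzero(cv2.inRange(h,(5,170,110),(16,255,255)))
for z in(.09,):
    Q=onz("scene",np.c_[xs+x0,ys+y0],z)[:,:2];r=np.linalg.norm(Q-P,axis=1)
    d=Q-P;Q=Q[(r>.03)&(r<.075)&(d[:,0]<0)]
    f=cv2.fitLine(Q.astype(np.float32),cv2.DIST_HUBER,0,.01,.01).ravel();a=np.degrees(np.arctan2(f[1],f[0]))%180+(0)
    a=a if a>130 else a+180
    print(len(Q),"q deg",a-140.1,"mean-based",(np.degrees(np.arctan2(*(Q.mean(0)-P)[::-1]))%360)-140.1)
E
python3 chk.py
```

```text
[ 0.4384505  -0.19353143  0.18157591] [1.79800516e+02 6.17405844e-02 1.09568170e+02] 0.1499667042406498 [-0.08207516  2.46960551  0.12796901] [ 0.83977233 -0.02591324  0.02233787]
34 q deg 61.41809 mean-based 59.16386394085069
```

play_rows:
  rows:
    - [0.003,-0.01,0,0,0,0.001,0]
    - [0.006,-0.02,0,0,0,0.002,0]
    - [0.01,-0.03,0,0,0,0.003,0]
    - [0.014,-0.04,0,0,0,0.004,0]
    - [0.018,-0.05,0,0,0,0.005,0]
    - [0.022,-0.055,0,0,0,0.006,0]
    - [0.022,-0.055,0,0,0,0.006,0]
    - [0.022,-0.055,0,0,0,0.006,0]
    - [0.022,-0.055,0,0,0,0.006,0]
    - [0.022,-0.055,0,0,0,0.006,0]

```text
clock: 25.65
eef_pos: [0.4399, -0.1978, 0.1815]
eef_rot: [179.8, 0.0, 111.7]
force: [-1.8, 1.4, 1.0]
grip_width: 0.153
```

```bash
python3 chk.py
```

```text
[ 0.43985781 -0.19784763  0.18145912] [1.79844970e+02 4.94051051e-02 1.11729546e+02] 0.15282146326518076 [-1.83730695  1.3670609   1.03216227] [0.68269736 0.56134245 0.04069623]
34 q deg 60.917664 mean-based 62.491335884579485
```

play_rows:
  rows:
    - [0.002,-0.006,0,0,0,0,0]
    - [0.005,-0.012,0,0,0,0,0]
    - [0.008,-0.018,0,0,0,0,0]
    - [0.011,-0.024,0,0,0,0,0]
    - [0.013,-0.03,0,0,0,0,0]
    - [0.015,-0.035,0,0,0,0,0]
    - [0.015,-0.035,0,0,0,0,0]
    - [0.015,-0.035,0,0,0,0,0]
    - [0.015,-0.035,0,0,0,0,0]
    - [0.015,-0.035,0,0,0,0,0]

```text
clock: 26.95
eef_pos: [0.4409, -0.2004, 0.1814]
eef_rot: [179.9, 0.0, 111.7]
force: [-2.7, 3.8, 1.9]
grip_width: 0.152
```

```bash
python3 chk.py
```

```text
[ 0.4409302  -0.20041576  0.18140509] [1.79857343e+02 2.47340076e-02 1.11739255e+02] 0.15222463283103735 [-2.65609217  3.75392102  1.90396327] [0.98414895 0.81998855 0.03223117]
36 q deg 63.94684 mean-based 63.46827548935633
```

play_rows:
  rows:
    - [0.002,-0.005,0,0,0,0,0]
    - [0.004,-0.01,0,0,0,0,0]
    - [0.006,-0.015,0,0,0,0,0]
    - [0.008,-0.02,0,0,0,0,0]
    - [0.01,-0.025,0,0,0,0,0]
    - [0.01,-0.025,0,0,0,0,0]
    - [0.01,-0.025,0,0,0,0,0]
    - [0.01,-0.025,0,0,0,0,0]
    - [0.01,-0.025,0,0,0,0,0]
    - [0.01,-0.025,0,0,0,0,0]

```text
clock: 28.25
eef_pos: [0.4413, -0.201, 0.1813]
eef_rot: [179.9, -0.1, 111.8]
force: [-4.3, 4.6, 3.1]
grip_width: 0.15
```

```bash
python3 chk.py; python3 - <<'E'
from h import *
out=[]
for n,(x,y,w) in(("scene",(170,130,120)),("top",(290,150,110))):
    im=cams.get_image(n)[y:y+w*3//4,x:x+w,::-1]
    out.append(cv2.resize(np.clip(255*(im/255.)**.5,0,255).astype(np.uint8),(400,300),interpolation=cv2.INTER_CUBIC))
cv2.imwrite("pics/p3.png",np.hstack(out))
E
```

```text
[ 0.44125859 -0.20099622  0.18128696] [ 1.79893659e+02 -1.25948643e-01  1.11783684e+02] 0.15011295957954818 [-4.33056375  4.55995053  3.06801603] [1.59021007 1.14415021 0.04512321]
34 q deg 62.700134 mean-based 63.710644465685505
```

View pics/p3.png

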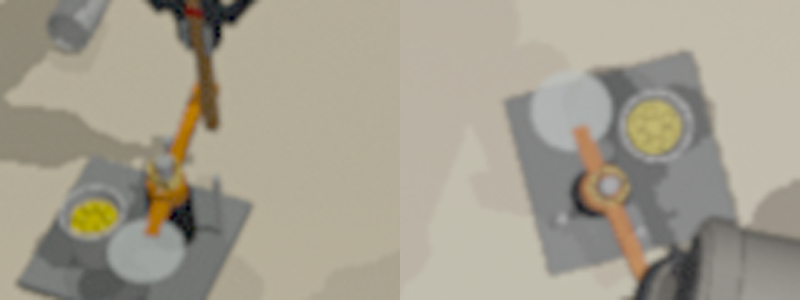

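The last 2 mm command moved the tool only 0.7 mm. The force rose to about 6 to 7 N while the angle stayed at about 63°. The arm is on its stop and the cup is fully uncovered, so I'll hand in.

```bash
python3 -c "
from bench import arm
print(arm.job_done()); s=arm.state(); print(s['clock'],s['eef_pos'],s['force'],s['grip_width'])"
```

```text
the job is handed in; nothing more can be done
None
the job is handed in; nothing more can be done
```

I pulled the stick straight up out of its holder and carried it to the feeder. With its lower end I pushed the orange arm round about 63° (1.10 rad) to its stop. I handed the job in at about 28 s, still gripping the stick and holding the arm there.

- **Arm angle:** two line estimates from the last camera check gave 62.7° and 63.7°, against 63° for the stop. They disagree by about 1°, and up to 3.5° in earlier checks. The arm also stopped moving while the push force rose, so it is on the stop.
- **Push force:** the last push reading was about 6 to 7 N, well under the 40 N limit.
- **Grip and stick:** the jaw opening held at 0.15, which matches the stick's width. By my reckoning from the grip height, the stick's foot is about 55 mm above the table. It looked close to upright in the last picture, but I did not measure the lean.
- **Cover and other things:** the last picture shows the treat cup fully uncovered. I did not measure the other objects at the end; I saw no contact with them.
- **Not confirmed:** the state could not be read after hand-in, so I have no check of the final second.

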